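Fetch the die bar from behind the front row of the tote

ROBOT

A 6-joint arm with a two-finger parallel gripper is mounted at the origin on the work surface. World frame = base frame: x ahead of the robot, y to its left, z up, the work surface at z = 0. Lengths are in m, angles in rad, forces in N, time in s.
With the tool pointing down it reaches from about 0.225 to 0.875 m from the base axis. Payload 3.4 kg.
Tool frame: the origin (TCP) lies between the finger pads; the fingertips stand 17 mm ahead of it and the grasp point (between the pads) lies 2 mm behind it; z points along the fingers, y is the direction in which the jaws open and shut (so a half turn about z gives the same grasp; the last joint's range is limited). The gripper opens to 85 mm and grips with 20 to 120 N. Pads are 22 mm wide; open, the fingers measure 114 mm over their backs; the gripper's body (76 mm by 85 mm) begins 54 mm behind the grasp point. The pads swing forward as they close: fully open they stand 13 mm farther back than shut.
Start: joints at [-0.121, 0.276, 1.505, -0, 1.361, -0.121], TCP at [0.575, -0, 0.248] pointing down, gripper open.
Joint ranges: [-2.89, 2.89], [-0.75, 2.08], [0.22, 2.7], [-1.18, 4.32], [0.11, 2.71], [-2.7, 2.7]. Speed limits (rad/s): [2.57, 2.57, 3.14, 3.14, 3.14, 3.14].

INTERFACE

Orientations are given as [roll, pitch, yaw] about the fixed x, y, z axes, in that order (R = Rz(yaw) Ry(pitch) Rx(roll)).
In Python, from workcell import manip gives the robot as it stands.
- The arm moves only by the tool jog_arm, never from a script. Its argument "plan" is text: rows parted by semicolons, each of 7 numbers parted by spaces: the opening, from 0 (shut) to 1 (fully open), then the shift along the tool's x, y, z each as a share of 0.15 m, from -1 to 1, then the turn, a rotation vector about the tool's x, y, z each as a share of 0.5 rad, from -1 to 1. A call has 1 to 12 rows; each row is the pose to reach, as a shift and turn from the pose commanded when the call began, along the tool's axes at that moment; what a row does not reach only later rows make up. A row lasts 1/8 s, in which the tool goes at most 62.5 mm and 10.7 degrees, less where a joint would pass 70% of its speed; a pose out of reach is approached as far as the arm can. A call with a number of a shift or a turn outside -1 to 1 is refused whole. A call with a gripper value outside its range is refused whole. The fingers move at their own pace and stop on an object; the grip force is fixed at half the most. Time passes only in rows, so rows that repeat a pose let the fingers close. It gives the time, the measured TCP pose, the force and the opening at its end, in the units of the state.
- manip.read_state(): the state, without advancing time (a new reading comes with each control period).
- manip.snapshot(name): name is "scene" or "side" or "wrist"; returns a dict with "pixels" (384x512x3 uint8, red, green, blue), "depth" (384x512 float32, m along the optical axis (not along the pixel's ray), 0 where there is no reading), "vfov" (degrees; the focal length in pixels is half the picture's height over the tangent of half this angle, whatever the lens; pixels are square), "cx", "cy" (the principal point, pixels), "camera_from_world" (4x4, takes a point from world to camera coordinates). Camera axes: x right, y up, looking along -z (the intrinsics and any distortion apply to the point x, -y, -z); pixel columns grow to the right and rows downward; lengths in m; the calibration is good to about 2 mm. A picture is of the moment at which its call begins.
- manip.finish_job(): hands the job in, once; it reports no verdict.
Trained networks look in a picture, given as the dict that the camera call returned (one of the last four; its "shot" number tells which), for a name from the list of things; names that differ only in an ending like _2 or _b are one class to them, and where a whole thing is asked for, a point or a joint stands for the part that bears it (a point fixed in the world has none). Each returns a list of dicts, best first, with "score" (0 to 1); they miss things now and then, are a little off and sometimes report something else, mostly with a low value. They report only what shows in the picture. A call takes as long as a camera call.
- manip.recognise(picture, label): "extent" ([centre column, centre row, width, height] in pixels, round what is visible of it).
- manip.outline_of(picture, label): "region" (384x512 bool, what is visible of it) and "extent" ([centre column, centre row, width, height] in pixels, round what is visible of it).
- manip.mark_of(picture, label): "xy" ([column, row] in pixels: a listed point, or the origin of a listed thing).
The state is a dict: "time": time; "q": joint angles; "qvel": joint speeds; "joint_torque": joint torques, N m; "eef_pos": TCP position; "orientation": TCP orientation; "ft_force": force on the tool from outside, world axes, zero at the start; "torque": the same for the moment, N m; "opening": finger opening in m.
Only numpy, scipy, OpenCV 4.12 (cv2) and the standard library are available. Lean on these libraries where they do the work, as an engineer would, in place of code of your own. Each camera call takes 0.05 s, during which the arm holds its last target. There are 200 camera calls.

TASK

The low steel die bar lies in the blue tote behind a row of three tall die parts. Lift the three tall parts out one at a time and stand them upright on the black rubber mat, then lay the bar flat in the small white tray, lengthwise inside its rim, and finally stand each tall part back upright in the tote exactly where it stood at the start. Set everything down gently without dropping or toppling it, and leave the small jar on the mat where it is.

Things in the scene. Friction and masses are not known exactly. Their poses are not given: they have to be found in the camera images.
- pillar_mid (a point): Round stepped guide pillar of bright steel, standing upright, 70 mm tall, about 0.4 kg: a foot 40 mm in diameter and 20 mm high, above it a plain shaft 30 mm in diameter. The point is on its axis half-way up, 35 mm above its foot; z is up. One of the three tall parts in the tote's front row. Its own place is where it stands at the start.
- block_mid (a point): Plain square aluminium block standing upright, 40 x 40 mm and 70 mm tall, about 0.3 kg, with two small dark dots on top. The point is its centre, 35 mm above its foot; x and y are square to its sides, z is up. One of the three tall parts in the tote's front row. Its own place is where it stands at the start.
- punch_mid (a point): Steel punch standing upright, 70 mm tall, about 0.35 kg: a dark square foot 40 x 40 mm and 25 mm high, above it a bright tongue 18 mm thick along its x and 40 mm wide along its y, 45 mm high. The point is on its middle axis, 35 mm above its foot; z is up. One of the three tall parts in the tote's front row. Its own place is where it stands at the start.
- bar_mid (a point): Low steel die bar lying flat, 120 mm long (along its y), 30 mm wide (along its x), 25 mm high, about 0.5 kg, with four dark round dots on top. The point is its centre, 12.5 mm above its underside; z is up. It lies behind the three tall parts, about 10 mm from them, its length along the row.
- tote: Blue open plastic tote, fixed, 210 mm (its x) by 220 mm (its y) outside, 45 mm high, walls and floor 5 mm thick. The origin is the centre of its underside on the table. The three tall parts stand 55 mm apart in a row along its y, at about x = -35 mm in its frame, in any order (about 15 mm between neighbours); the die bar is at about x = +10 mm. A small brown carton (28 x 30 mm, 20 mm high) sits in the corner at about x = +75, y = +85 mm and is not part of the job.
- mat: Black rubber mat, fixed, 190 mm (its x) by 220 mm (its y), 4 mm thick: the side area for the three tall parts. The origin is the centre of its underside on the table. The jar stands near its +x edge, at about x = +65 mm in its frame.
- tray: Shallow white plastic tray for the die bar, fixed, 74 mm (its x) by 160 mm (its y) outside, rim 12 mm high, walls and floor 4 mm thick (inside 66 x 152 mm). The origin is the centre of its underside on the table. The bar's length goes along the tray's y.
- jar_mid (a point): Small clear jar with a green lid, 38 mm in diameter, 55 mm tall, standing on the mat near its +x edge; not part of the job, to be left where it is. The point is on its axis half-way up; z is up.

How it is judged:
On the way, in this order (a step that is already met when the one before it is completed fails the run):
1. all three tall parts stand upright on the rubber mat, the die bar still in its place in the tote (x of pillar_mid in the frame of mat between -0.095 and 0.095 m and y of pillar_mid in the frame of mat between -0.11 and 0.11 m and z of pillar_mid in the frame of mat between 0.034 and 0.045 m and angle between each of pillar_mid, block_mid, punch_mid's own z axis and vertical below 0.15 rad and x of block_mid in the frame of mat between -0.095 and 0.095 m and y of block_mid in the frame of mat between -0.11 and 0.11 m and z of block_mid in the frame of mat between 0.034 and 0.045 m and x of punch_mid in the frame of mat between -0.095 and 0.095 m and y of punch_mid in the frame of mat between -0.11 and 0.11 m and z of punch_mid in the frame of mat between 0.034 and 0.045 m and linear speed of each of pillar, block, punch, bar below 0.02 m/s and distance of bar_mid from where it was at the start of the episode below 0.03 m), for 0.2 s.
2. the die bar lies flat in the white tray while the three tall parts stand on the mat (x of pillar_mid in the frame of mat between -0.095 and 0.095 m and y of pillar_mid in the frame of mat between -0.11 and 0.11 m and z of pillar_mid in the frame of mat between 0.034 and 0.045 m and angle between each of pillar_mid, block_mid, punch_mid's own z axis and vertical below 0.15 rad and x of block_mid in the frame of mat between -0.095 and 0.095 m and y of block_mid in the frame of mat between -0.11 and 0.11 m and z of block_mid in the frame of mat between 0.034 and 0.045 m and x of punch_mid in the frame of mat between -0.095 and 0.095 m and y of punch_mid in the frame of mat between -0.11 and 0.11 m and z of punch_mid in the frame of mat between 0.034 and 0.045 m and x of bar_mid in the frame of tray between -0.02 and 0.02 m and y of bar_mid in the frame of tray between -0.02 and 0.02 m and z of bar_mid in the frame of tray between 0.0125 and 0.0215 m and angle between the y axis of bar_mid and the y axis of tray, either way round below 0.25 rad and angle between bar_mid's own z axis and vertical below 0.1 rad and linear speed of each of pillar, block, punch, bar below 0.02 m/s), for 0.2 s.
At the end, for the whole second after the job is handed in: The die bar lies flat inside the white tray's rim (centre within 20 mm of the tray's in each direction, lengthwise within 0.25 rad), and the pillar, block and punch each stand upright in the tote within 15 mm of where they stood at the start; all released and at rest (x of bar_mid in the frame of tray between -0.02 and 0.02 m and y of bar_mid in the frame of tray between -0.02 and 0.02 m and z of bar_mid in the frame of tray between 0.0125 and 0.0215 m and angle between the y axis of bar_mid and the y axis of tray, either way round below 0.25 rad and angle between each of bar_mid, pillar_mid, block_mid, punch_mid's own z axis and vertical below 0.1 rad and distance of each of pillar_mid, block_mid, punch_mid from where it was at the start of the episode below 0.015 m and linear speed of each of pillar, block, punch, bar below 0.02 m/s); the robot touches nothing.
It fails at once if the jar on the mat is shoved more than 25 mm or knocked over (distance of jar_mid from where it was at the start of the episode above 0.025 m or angle between jar_mid's own z axis and vertical above 0.5 rad).
It fails at once if a tall part or the die bar is toppled (tilted more than 0.8 rad) (angle between any of pillar_mid, block_mid, punch_mid, bar_mid's own z axis and vertical above 0.8 rad).
It fails at once if a tall part or the die bar is dropped (in free fall more than about 4 cm above where it lands) ((contact force between pillar and anything else below 0.01 N and height (world z) of pillar_mid above 0.08 m) or (contact force between block and anything else below 0.01 N and height (world z) of block_mid above 0.08 m) or (contact force between punch and anything else below 0.01 N and height (world z) of punch_mid above 0.08 m) or (contact force between bar and anything else below 0.01 N and height (world z) of bar_mid above 0.06 m)).
It also fails if it takes over 144 s, if anything falls off the work surface, if the arm or the gripper's body presses on something with over 40 N, if the wrist force passes 120 N, or if a joint passes its speed limit or range.

## Working session

There is one attempt and no reset: what is moved stays moved. The work goes in short steps, Python scripts to look and compute and a tool call to move; the robot and the scene stay as the last step left them, time stands still between calls to the robot, and variables do not carry over. Pictures are saved under pics/ and viewed, about 12 in all and at most 16, crops included, and the job is handed in when it is done.

Besides the shell and the picture viewer there is one more tool, called after "Emit:" by a JSON object that holds its "method" and its "body", one argument or row to a line. jog_arm: Moves the arm, as the interface text tells. Shift numbers are shares of 0.15 m and turn numbers shares of 0.5 rad, none past 1 either way. Its arguments: {"type":"object","properties":{"plan":{"type":"string"}},"required":["plan"]}

```bash
ls; mkdir -p pics
cat > h.py <<'E'
import numpy as np, cv2
from workcell import manip
def save(p,name,crop=None):
    im=p["pixels"][:,:,::-1]
    if crop: im=im[crop[1]:crop[3],crop[0]:crop[2]]
    cv2.imwrite("pics/"+name+".png",im)
def f(p): return p["pixels"].shape[0]/2/np.tan(np.radians(p["vfov"])/2)
def ray(p,u,v):
    M=np.linalg.inv(p["camera_from_world"]); d=np.array([(u-p["cx"])/f(p),-(v-p["cy"])/f(p),-1.])
    return M[:3,3],M[:3,:3]@d
def at_z(p,uv,z):
    o,d=ray(p,*uv); return o+d*(z-o[2])/d[2]
def cloud(p):
    v,u=np.mgrid[:384,:512]; D=p["depth"]; F=f(p)
    c=np.stack([(u-p["cx"])/F*D,-(v-p["cy"])/F*D,-D],-1)
    M=np.linalg.inv(p["camera_from_world"])
    w=c@M[:3,:3].T+M[:3,3]; w[D==0]=np.nan
    return w
E
python3 - <<'E'
from h import *
s=manip.read_state(); print({k:np.round(v,3) for k,v in s.items()})
ims=[]
for n in ["scene","wrist"]:
    p=manip.snapshot(n); print(n,[k for k in p if k not in("pixels","depth")],p["vfov"],np.linalg.inv(p["camera_from_world"])[:3,3])
    save(p,n+"0")
    for l in ["tote","mat","tray","pillar_mid","block_mid","punch_mid","bar_mid","jar_mid"]:
        z={"pillar_mid":.04,"block_mid":.04,"punch_mid":.04,"bar_mid":.0175,"jar_mid":.0315}.get(l,0)
        for r in manip.mark_of(p,l)[:2]: print(l,np.round(r["xy"],0),round(r["score"],2),np.round(at_z(p,r["xy"],z),3))
E
```

```text
pics
{'time': np.float64(0.0), 'q': array([-0.121,  0.277,  1.506,  0.   ,  1.361, -0.121]), 'qvel': array([ 0.001,  0.002, -0.001,  0.001,  0.   ,  0.001]), 'joint_torque': array([ 1.0000e-03, -4.1677e+01, -2.4581e+01, -0.0000e+00,  1.1000e-02,
        0.0000e+00]), 'eef_pos': array([0.574, 0.   , 0.247]), 'orientation': array([-3.14 , -0.   ,  1.571]), 'ft_force': array([-0.642, -0.268, -0.353]), 'torque': array([0.051, 0.003, 0.062]), 'opening': np.float64(0.085)}
scene ['vfov', 'cx', 'cy', 'camera_from_world', 'shot'] 44.85497373891817 [ 1.21729099 -0.04222966  1.1045505 ]
tote [256. 210.] 0.67 [ 0.576 -0.007  0.   ]
mat [358. 173.] 0.79 [0.474 0.294 0.   ]
tray [355. 173.] 0.27 [0.474 0.286 0.   ]
pillar_mid [276. 191.] 0.74 [0.544 0.049 0.04 ]
pillar_mid [233. 192.] 0.36 [ 0.54  -0.067  0.04 ]
block_mid [256. 190.] 0.65 [ 0.538 -0.004  0.04 ]
punch_mid [360. 172.] 0.72 [0.499 0.287 0.04 ]
punch_mid [235. 194.] 0.52 [ 0.546 -0.061  0.04 ]
bar_mid [257. 210.] 0.81 [ 0.586 -0.006  0.018]
jar_mid [352. 184.] 0.5 [0.532 0.261 0.032]
wrist ['vfov', 'cx', 'cy', 'camera_from_world', 'shot'] 58.445762346572714 [0.57549386 0.07214027 0.37327071]
tote [249. 166.] 0.61 [ 0.57  -0.009  0.   ]
pillar_mid [218. 116.] 0.81 [0.542 0.048 0.04 ]
punch_mid [212. 223.] 0.73 [ 0.533 -0.061  0.04 ]
bar_mid [261. 171.] 0.57 [ 0.584 -0.011  0.018]
```

View pics/scene0.png

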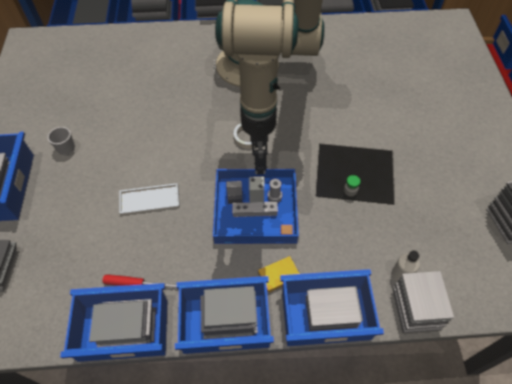

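View pics/wrist0.png

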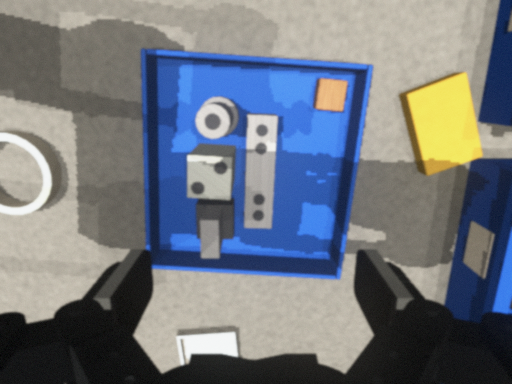

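The wrist picture shows the pillar at (216,118), the block at (210,175), the punch tongue at (210,238) and the bar at (261,172). World +x is to the right and +y is up. In the scene picture the mat is at (356,173), the jar at (352,185) and the tray at (149,199). Next I'll get metric positions from the depth and outlines.

Run:
```python
from h import *
p=manip.snapshot("wrist"); w=cloud(p)
print("orient",np.round(np.linalg.inv(p["camera_from_world"])[:3,:3],2).tolist())
def rect(pts,name):
    r=cv2.minAreaRect(pts[:,:2].astype(np.float32)*1000); print(name,len(pts),np.round(r[0],1),np.round(r[1],1),round(r[2],1),"zmed",np.round(np.median(pts[:,2]),4))
P=w.reshape(-1,3); P=P[~np.isnan(P[:,0])]
def comps(w,zlo,zhi,box,minn):
    m=((w[...,2]>zlo)&(w[...,2]<zhi)&(w[...,0]>box[0])&(w[...,0]<box[1])&(w[...,1]>box[2])&(w[...,1]<box[3])).astype(np.uint8)
    n,l,s,c=cv2.connectedComponentsWithStats(m)
    for i in range(1,n):
        if s[i,4]>=minn: rect(w[l==i],f"z{zlo} c{np.round(c[i])}")
comps(w,.068,.085,(.45,.7,-.2,.2),40)
comps(w,.024,.034,(.45,.7,-.2,.2),200)
comps(w,.040,.05,(.4,.75,-.2,.2),40)
q=manip.snapshot("scene"); W=cloud(q)
for l in ["mat","tray","tote","jar_mid"]:
    for r in manip.outline_of(q,l)[:1]:
        g=r["region"]; g=W[g]; g=g[~np.isnan(g[:,0])]; rect(g,l+" %.2f"%r["score"]); print(np.percentile(g[:,2],[5,50,95]).round(3))
# jar lid
comps(W,.045,.07,(.35,.65,.15,.4),5)
# mat by darkness, tray by whiteness
g=q["pixels"].max(-1)
m=(g<45)&(W[...,0]>.35)&(W[...,0]<.65)&(W[...,1]>.15)&(W[...,1]<.42)&(W[...,2]<.02); rect(W[m],"matdark")
m=(q["pixels"].min(-1)>185)&(W[...,1]<-.15)&(W[...,1]>-.45)&(W[...,0]>.4)&(W[...,0]<.65); rect(W[m],"traywhite")
```

```text
orient [[1.0, 0.0, 0.0], [-0.0, 0.96, 0.29], [-0.0, -0.29, 0.96]]
z0.068 c[213. 121.] 965 [541.   46.2] [29.5 29.2] 88.3 zmed 0.0745
z0.068 c[209. 176.] 1968 [535.8  -3.4] [40.2 40.1] 86.5 zmed 0.0745
z0.068 c[210. 237.] 784 [534.  -63.8] [40.5 18.2] 89.3 zmed 0.0745
z0.024 c[248. 201.] 1934 [572.2  -9.5] [212.  201.2] 86.2 zmed 0.0291
z0.024 c[332.  95.] 538 [652.   67.1] [28.5 27.2] 83.1 zmed 0.0247
z0.024 c[260. 170.] 3297 [582.4 -11.3] [119.9  30. ] 87.8 zmed 0.0295
z0.024 c[218. 218.] 639 [534.  -63.8] [40.4 39.9] 89.4 zmed 0.0294
z0.04 c[252. 154.] 4859 [572.3  -8.8] [220.  210.3] 86.2 zmed 0.044
z0.04 c[215. 150.] 82 [537.7  15.9] [ 6.1 40.1] 78.2 zmed 0.0448
z0.04 c[216. 216.] 91 [541.4 -60.4] [15.5 42.2] 23.6 zmed 0.0439
mat 0.94 3918 [468.6 287.8] [222.3 201.6] 79.7 zmed 0.0028
[-0.001  0.003  0.007]
tray 0.85 1355 [ 523.4 -300.5] [ 77.9 157.5] 4.0 zmed 0.0038
[-0.001  0.004  0.012]
tote 0.75 4296 [561.5 -10.4] [224.8 236.3] 86.0 zmed 0.0058
[0.001 0.006 0.044]
jar_mid 0.56 283 [518.6 268.2] [41.  79.3] 69.0 zmed 0.0427
[0.003 0.043 0.06 ]
z0.045 c[353. 182.] 140 [535.  259.9] [36.  32.9] 22.5 zmed 0.0568
matdark 3321 [473.8 285.2] [208.9 183.8] 79.1 zmed 0.0028
traywhite 977 [ 524.5 -300.1] [ 68. 153.] 5.1 zmed 0.0032
```

Emit:
{"method": "jog_arm", "body": {
  "plan": "0.85 0.15 -0.11 0.1 0 0 0; 0.85 0.307 -0.227 0.3 0 0 0; 0.85 0.307 -0.227 0.55 0 0 0; 0.85 0.307 -0.227 0.8 0 0 0; 0.85 0.307 -0.227 0.973 0 0 0; 0.85 0.307 -0.227 0.973 0 0 0; 0.85 0.307 -0.227 0.973 0 0 0"
}}

```text
time: 2.08
eef_pos: [0.5419, 0.046, 0.1034]
orientation: [3.14, 0.0, 1.571]
ft_force: [-0.9, 0.2, -0.2]
opening: 0.0726
```

Run:
```python
from h import *
print(manip.read_state()["eef_pos"])
p=manip.snapshot("wrist"); save(p,"w1"); p=manip.snapshot("side"); save(p,"s1")
```

```text
[0.54188395 0.04601371 0.10335934]
```

View pics/s1.png

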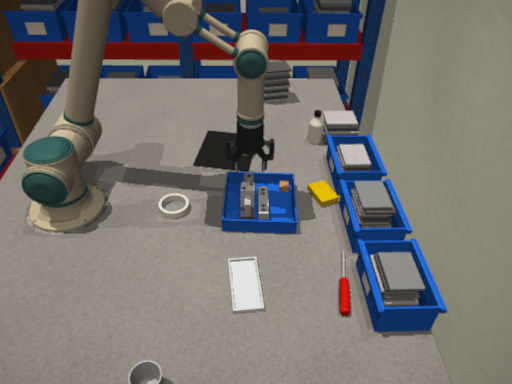

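The side picture shows the open gripper above the far end of the row, over the pillar near (248,158), with nothing touching. I'll descend, close and lift.

Emit:
{"method": "jog_arm", "body": {
  "plan": "0.85 0 0 0.1 0 0 0; 0.85 0 0 0.2 0 0 0; 0.85 0 0 0.267 0 0 0; 0.85 0 0 0.267 0 0 0; 0 0 0 0.267 0 0 0; 0 0 0 0.267 0 0 0; 0 0 0 0.267 0 0 0; 0 0 0 0.267 0 0 0; 0 0 0 0.267 0 0 0; 0 0 0 0.267 0 0 0; 0 0 0 0.267 0 0 0"
}}

```text
time: 3.55
eef_pos: [0.5411, 0.046, 0.0628]
orientation: [3.141, 0.0, 1.571]
ft_force: [-0.5, 0.9, 6.1]
opening: 0.0279
```

Emit:
{"method": "jog_arm", "body": {
  "plan": "0 0 0 -0.03 0 0 0; 0 0 0 -0.08 0 0 0; 0 0 0 -0.15 0 0 0; 0 0 0 -0.15 0 0 0"
}}

```text
time: 4.05
eef_pos: [0.5419, 0.046, 0.0859]
orientation: [3.139, 0.0, 1.571]
ft_force: [0.4, 0.7, -4.2]
opening: 0.0278
```

Run:
```python
from h import *
s=manip.read_state(); print(s["eef_pos"],s["opening"],s["ft_force"])
p=manip.snapshot("wrist"); save(p,"w2")
```

```text
[0.54191938 0.04599902 0.08589586] 0.027832089426891037 [ 0.4296233   0.68403243 -4.18952356]
```

View pics/w2.png

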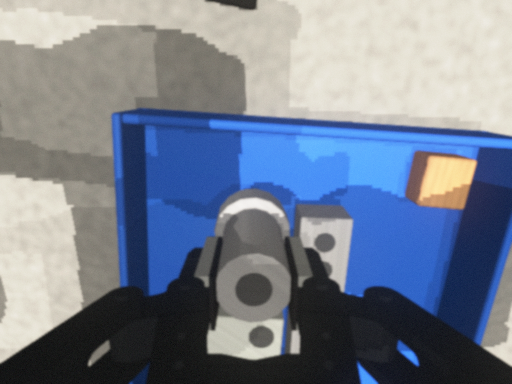

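Emit:
{"method": "jog_arm", "body": {
  "plan": "0 0 0 -0.15 0 0 0; 0 0 0 -0.35 0 0 0; 0 0 0 -0.55 0 0 0; 0 0.05 0 -0.717 0 0 0; 0 0.2 0 -0.717 0 0 0; 0 0.4 0 -0.717 0 0 0; 0 0.6 0 -0.717 0 0 0; 0 0.8 -0.1 -0.717 0 0 0; 0 1.0 -0.2 -0.717 0 0 0"
}}

```text
time: 5.22
eef_pos: [0.5102, 0.1969, 0.1918]
orientation: [-3.141, 0.0, 1.571]
ft_force: [0.1, 0.2, -3.9]
opening: 0.0274
```

Emit:
{"method": "jog_arm", "body": {
  "plan": "0 0.2 -0.1 0 0 0 0; 0 0.4 -0.2 0 0 0 0; 0 0.6 -0.3 0 0 0 0; 0 0.8 -0.4 0 0 0 0; 0 1.0 -0.427 0 0 0 0; 0 1.0 -0.427 0 0 0 0"
}}

```text
time: 5.98
eef_pos: [0.4463, 0.3479, 0.192]
orientation: [-3.141, -0.001, 1.573]
ft_force: [-0.2, -0.5, -3.2]
opening: 0.0275
```

Emit:
{"method": "jog_arm", "body": {
  "plan": "0 0.093 0 0 0 0 0; 0 0.093 0 0.2 0 0 0; 0 0.093 0 0.4 0 0 0; 0 0.093 0 0.6 0 0 0; 0 0.093 0 0.75 0 0 0; 0 0.093 0 0.75 0 0 0"
}}

```text
time: 6.72
eef_pos: [0.4459, 0.359, 0.078]
orientation: [-3.138, 0.002, 1.57]
ft_force: [0.5, -0.1, -3.2]
opening: 0.0277
```

Run:
```python
from h import *
s=manip.read_state(); print(s["eef_pos"],s["opening"],s["ft_force"])
p=manip.snapshot("side"); save(p,"s2",(150,80,350,250))
```

```text
[0.44590973 0.35897243 0.07799967] 0.02765024520338715 [ 0.45183813 -0.09059868 -3.23662241]
```

View pics/s2.png

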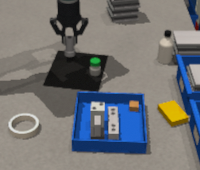

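The side crop shows the pillar hanging above the mat's far-left part at about (70,45). The jar is clear at (95,63).

Emit:
{"method": "jog_arm", "body": {
  "plan": "0 0 0 0.05 0 0 0; 0 0 0 0.09 0 0 0; 0 0 0 0.115 0 0 0; 0 0 0 0.12 0 0 0; 0 0 0 0.12 0 0 0; 0 0 0 0.12 0 0 0"
}}

```text
time: 7.52
eef_pos: [0.4471, 0.3601, 0.062]
orientation: [3.141, -0.0, 1.571]
ft_force: [0.0, 0.1, -3.1]
opening: 0.0279
```

Emit:
{"method": "jog_arm", "body": {
  "plan": "0.4 0 0 0 0 0 0; 0.85 0 0 0 0 0 0; 0.85 0 0 0 0 0 0; 0.85 0 0 0 0 0 0; 0.85 0 0 0 0 0 0; 0.85 0 0 -0.1 0 0 0; 0.85 0 0 -0.3 0 0 0; 0.85 0 0 -0.6 0 0 0; 0.85 0 0 -0.8 0 0 0; 0.85 0 0 -0.8 0 0 0"
}}

```text
time: 8.78
eef_pos: [0.4486, 0.3611, 0.1857]
orientation: [3.135, -0.004, 1.571]
ft_force: [-0.2, 0.4, 0.1]
opening: 0.0725
```

```bash
cat > look.py <<'E'
from h import *
import sys
s=manip.read_state(); print(s["time"],s["eef_pos"],s["opening"],s["ft_force"])
def comps(w,zlo,zhi,box,minn,t):
    m=((w[...,2]>zlo)&(w[...,2]<zhi)&(w[...,0]>box[0])&(w[...,0]<box[1])&(w[...,1]>box[2])&(w[...,1]<box[3])).astype(np.uint8)
    n,l,st,c=cv2.connectedComponentsWithStats(m)
    for i in range(1,n):
        if st[i,4]>=minn:
            g=w[l==i]; r=cv2.minAreaRect(g[:,:2].astype(np.float32)*1000); print(t,st[i,4],np.round(r[0],1),np.round(r[1],1),round(r[2],1),"z",round(float(np.median(g[:,2])),4))
for n in sys.argv[1:]:
    W=cloud(manip.snapshot(n))
    comps(W,.064,.085,(.38,.68,-.13,.42),25,n+" top")
    comps(W,.050,.063,(.5,.6,.2,.32),25,n+" jar")
    comps(W,.022,.034,(.45,.7,-.38,.12),60,n+" low")
E
python3 look.py scene wrist
```

```text
8.775 [0.44857686 0.3610815  0.18567499] 0.07253651994183889 [-0.19651854  0.35900348  0.13263403]
scene top 91 [447.6 360. ] [28.4 29.3] 55.8 z 0.0723
scene top 226 [536.9  -3. ] [40.  43.5] 86.5 z 0.0734
scene top 113 [533.6 -62.7] [37.8 21.3] 88.9 z 0.0728
scene jar 124 [535.1 260.3] [34.6 35. ] 18.8 z 0.0574
scene low 199 [476.7  -2. ] [211.3  27. ] 89.6 z 0.0278
scene low 85 [549.1 -62.7] [16.7 38.7] 1.0 z 0.028
scene low 484 [583.2 -10.2] [118.7  34. ] 87.4 z 0.0286
scene low 82 [652.9  67.7] [28.9 26. ] 84.2 z 0.0243
scene low 132 [678.3  10.5] [167.6   4.7] 86.2 z 0.0286
wrist top 1372 [446.6 360.4] [29.6 29.1] 46.8 z 0.0735
wrist jar 204 [521.9 254.9] [ 7.1 27.8] 22.6 z 0.0581
```

Emit:
{"method": "jog_arm", "body": {
  "plan": "0.85 -0.3 0.1 0 0 0 0; 0.85 -0.6 0.2 0 0 0 0; 0.85 -0.9 0.3 0 0 0 0; 0.85 -1 0.3 0 0 0 0"
}}

```text
time: 9.38
eef_pos: [0.4918, 0.2076, 0.1804]
orientation: [-3.139, 0.001, 1.568]
ft_force: [0.4, 0.8, -0.4]
opening: 0.0726
```

Emit:
{"method": "jog_arm", "body": {
  "plan": "0.85 -0.3 0.1 0 0 0 0; 0.85 -0.6 0.2 0 0 0 0; 0.85 -0.9 0.294 0 0 0 0; 0.85 -1 0.294 0 0 0 0"
}}

```text
time: 9.88
eef_pos: [0.5361, 0.0585, 0.1808]
orientation: [-3.14, -0.0, 1.569]
ft_force: [0.6, 0.2, 0.3]
opening: 0.0724
```

Emit:
{"method": "jog_arm", "body": {
  "plan": "0.85 -0.25 0 0 0 0 0; 0.85 -0.423 0 0 0 0 0; 0.85 -0.423 0 0.2 0 0 0; 0.85 -0.423 0 0.4 0 0 0; 0.85 -0.423 0 0.4 0 0 0; 0.85 -0.423 0 0.4 0 0 0"
}}

```text
time: 10.62
eef_pos: [0.5363, -0.0027, 0.1224]
orientation: [3.141, -0.0, 1.572]
ft_force: [0.4, 0.1, 0.3]
opening: 0.0724
```

Emit:
{"method": "jog_arm", "body": {
  "plan": "0.85 0 0 0.15 0 0 0; 0.85 0 0 0.3 0 0 0; 0.85 0 0 0.397 0 0 0; 0.85 0 0 0.397 0 0 0; 0 0 0 0.397 0 0 0; 0 0 0 0.397 0 0 0; 0 0 0 0.397 0 0 0; 0 0 0 0.397 0 0 0; 0 0 0 0.397 0 0 0; 0 0 0 0.397 0 0 0"
}}

```text
time: 11.88
eef_pos: [0.5365, -0.0035, 0.0635]
orientation: [3.14, 0.0, 1.571]
ft_force: [-2.0, 0.8, 5.1]
opening: 0.0395
```

Emit:
{"method": "jog_arm", "body": {
  "plan": "0 0 0 -0.05 0 0 0; 0 0 0 -0.15 0 0 0; 0 0 0 -0.3 0 0 0; 0 0 0 -0.5 0 0 0; 0 0 0 -0.7 0 0 0; 0 0 0 -0.867 0 0 0; 0 0.1 0 -0.867 0 0 0; 0 0.3 0 -0.867 0 0 0"
}}

```text
time: 12.88
eef_pos: [0.5355, 0.0421, 0.192]
orientation: [-3.141, -0.0, 1.569]
ft_force: [0.1, 0.1, -2.7]
opening: 0.0398
```

Emit:
{"method": "jog_arm", "body": {
  "plan": "0 0.2 0 0 0 0 0; 0 0.4 -0.1 0 0 0 0; 0 0.6 -0.2 0 0 0 0; 0 0.8 -0.3 0 0 0 0; 0 1 -0.4 0 0 0 0"
}}

```text
time: 13.5
eef_pos: [0.4742, 0.1932, 0.1911]
orientation: [-3.139, -0.0, 1.571]
ft_force: [0.3, 0.6, -2.7]
opening: 0.0395
```

Emit:
{"method": "jog_arm", "body": {
  "plan": "0 0.2 -0.1 0 0 0 0; 0 0.4 -0.2 0 0 0 0; 0 0.6 -0.27 0 0 0 0; 0 0.676 -0.27 0 0 0 0; 0 0.676 -0.27 0 0 0 0; 0 0.676 -0.27 0.2 0 0 0; 0 0.676 -0.27 0.4 0 0 0; 0 0.676 -0.27 0.6 0 0 0; 0 0.676 -0.27 0.75 0 0 0; 0 0.676 -0.27 0.75 0 0 0; 0 0.676 -0.27 0.75 0 0 0"
}}

```text
time: 14.88
eef_pos: [0.4365, 0.2927, 0.0805]
orientation: [3.14, -0.0, 1.57]
ft_force: [0.6, -0.1, -1.5]
opening: 0.0397
```

Emit:
{"method": "jog_arm", "body": {
  "plan": "0 0 0 0.05 0 0 0; 0 0 0 0.09 0 0 0; 0 0 0 0.115 0 0 0; 0 0 0 0.12 0 0 0; 0 0 0 0.12 0 0 0; 0 0 0 0.12 0 0 0"
}}

```text
time: 15.62
eef_pos: [0.4354, 0.2929, 0.0625]
orientation: [3.141, 0.0, 1.571]
ft_force: [-2.8, -1.7, 5.3]
opening: 0.0393
```

Emit:
{"method": "jog_arm", "body": {
  "plan": "0.5 0 0 0 0 0 0; 0.85 0 0 0 0 0 0; 0.85 0 0 0 0 0 0; 0.85 0 0 0 0 0 0; 0.85 0 0 0 0 0 0; 0.85 0 0 -0.1 0 0 0; 0.85 0 0 -0.3 0 0 0; 0.85 0 0 -0.6 0 0 0; 0.85 0 0 -0.8 0 0 0; 0.85 0 0 -0.8 0 0 0"
}}

```text
time: 16.88
eef_pos: [0.4373, 0.2938, 0.1855]
orientation: [3.135, -0.003, 1.571]
ft_force: [-0.4, -0.3, 0.7]
opening: 0.0725
```

Emit:
{"method": "jog_arm", "body": {
  "plan": "0.85 -0.3 0.1 0 0 0 0; 0.85 -0.6 0.2 0 0 0 0; 0.85 -0.9 0.3 0 0 0 0; 0.85 -1 0.35 0 0 0 0"
}}

```text
time: 17.38
eef_pos: [0.488, 0.1409, 0.1813]
orientation: [-3.14, 0.001, 1.568]
ft_force: [-0.8, 0.1, 0.3]
opening: 0.0724
```

Emit:
{"method": "jog_arm", "body": {
  "plan": "0.85 -0.3 0.1 0 0 0 0; 0.85 -0.6 0.2 0 0 0 0; 0.85 -0.9 0.307 0 0 0 0; 0.85 -1 0.307 0 0 0 0"
}}

```text
time: 17.88
eef_pos: [0.535, -0.0086, 0.1814]
orientation: [-3.142, -0.0, 1.569]
ft_force: [-0.1, 0.3, -0.5]
opening: 0.0722
```

```bash
python3 look.py scene wrist
```

```text
17.875 [ 0.53496918 -0.00863392  0.18137509] 0.07218938924728466 [-0.14396723  0.34928355 -0.47533628]
scene top 193 [436.1 292.8] [40.5 42.3] 86.3 z 0.072
scene top 88 [448.4 359.9] [28.5 28.7] 72.7 z 0.0719
scene top 116 [534.2 -62.8] [37.5 20.9] 87.0 z 0.0731
scene jar 126 [536.3 259.1] [33.  35.8] 74.4 z 0.0575
scene low 73 [468.3 -60.7] [87.4  6.4] 86.2 z 0.0285
scene low 85 [547.9 -62.7] [38.4 16.3] 88.5 z 0.0287
scene low 470 [582.9 -10.2] [118.9  33.3] 87.5 z 0.0287
scene low 89 [653.7  67.9] [30.5 26.2] 89.4 z 0.0241
scene low 171 [677.2  -6.2] [200.9   5.9] 86.1 z 0.0275
wrist top 1272 [534.  -63.5] [40.7 18. ] 89.1 z 0.0744
wrist low 4106 [572.6  -9.1] [211.8 201.6] 86.2 z 0.0281
wrist low 1405 [651.9  67.2] [30.  28.2] 84.1 z 0.0242
wrist low 5128 [582.3 -11.5] [120.1  30.3] 87.9 z 0.0294
wrist low 1076 [534.2 -63.7] [40.6 39.5] 89.2 z 0.0294
```

Emit:
{"method": "jog_arm", "body": {
  "plan": "0.85 -0.25 0 0 0 0 0; 0.85 -0.378 0 0 0 0 0; 0.85 -0.378 0 0.2 0 0 0; 0.85 -0.378 0 0.4 0 0 0; 0.85 -0.378 0 0.4 0 0 0; 0.85 -0.378 0 0.4 0 0 0"
}}

```text
time: 18.73
eef_pos: [0.5347, -0.0632, 0.1227]
orientation: [3.14, -0.0, 1.571]
ft_force: [0.7, 0.1, 0.0]
opening: 0.0726
```

Emit:
{"method": "jog_arm", "body": {
  "plan": "0.85 0 0 0.15 0 0 0; 0.85 0 0 0.3 0 0 0; 0.85 0 0 0.397 0 0 0; 0.85 0 0 0.397 0 0 0; 0 0 0 0.397 0 0 0; 0 0 0 0.397 0 0 0; 0 0 0 0.397 0 0 0; 0 0 0 0.397 0 0 0; 0 0 0 0.397 0 0 0; 0 0 0 0.397 0 0 0; 0 0 0 0.397 0 0 0; 0 0 0 0.397 0 0 0"
}}

```text
time: 20.23
eef_pos: [0.5343, -0.0638, 0.0629]
orientation: [3.141, 0.0, 1.571]
ft_force: [-0.5, 0.1, 5.2]
opening: 0.0171
```

Emit:
{"method": "jog_arm", "body": {
  "plan": "0 0 0 -0.05 0 0 0; 0 0 0 -0.15 0 0 0; 0 0 0 -0.15 0 0 0"
}}

```text
time: 20.6
eef_pos: [0.5352, -0.064, 0.0861]
orientation: [3.139, 0.001, 1.571]
ft_force: [0.1, -0.1, -2.6]
opening: 0.017
```

Run:
```python
from h import *
p=manip.snapshot("wrist"); save(p,"w3")
```

```text
(no output)
```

View pics/w3.png

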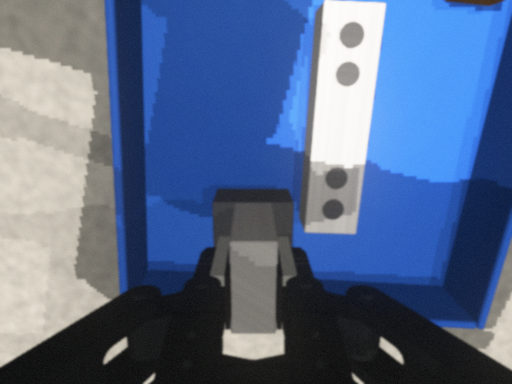

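The wrist picture shows the punch held straight by its tongue at (252,285). The bar at (345,120) hasn't been disturbed.

Emit:
{"method": "jog_arm", "body": {
  "plan": "0 0 0 -0.15 0 0 0; 0 0 0 -0.3 0 0 0; 0 0 0 -0.5 0 0 0; 0 0 0 -0.717 0 0 0; 0 0.1 0 -0.717 0 0 0; 0 0.3 0 -0.717 0 0 0"
}}

```text
time: 21.4
eef_pos: [0.5333, -0.0181, 0.191]
orientation: [-3.14, -0.001, 1.569]
ft_force: [0.3, -0.1, -3.7]
opening: 0.017
```

Emit:
{"method": "jog_arm", "body": {
  "plan": "0 0.2 0 0 0 0 0; 0 0.4 -0.1 0 0 0 0; 0 0.6 -0.2 0 0 0 0; 0 0.8 -0.3 0 0 0 0; 0 1 -0.4 0 0 0 0"
}}

```text
time: 22.02
eef_pos: [0.4718, 0.1329, 0.1902]
orientation: [-3.138, -0.0, 1.571]
ft_force: [0.7, 0.4, -2.8]
opening: 0.0172
```

Emit:
{"method": "jog_arm", "body": {
  "plan": "0 0.2 -0.1 0 0 0 0; 0 0.4 -0.2 0 0 0 0; 0 0.6 -0.333 0 0 0 0; 0 0.633 -0.333 0 0 0 0; 0 0.633 -0.333 0 0 0 0; 0 0.633 -0.333 0.2 0 0 0; 0 0.633 -0.333 0.4 0 0 0; 0 0.633 -0.333 0.6 0 0 0; 0 0.633 -0.333 0.75 0 0 0; 0 0.633 -0.333 0.75 0 0 0; 0 0.633 -0.333 0.75 0 0 0"
}}

```text
time: 23.4
eef_pos: [0.425, 0.226, 0.0803]
orientation: [3.14, -0.0, 1.57]
ft_force: [1.0, -0.3, -2.6]
opening: 0.0173
```

Emit:
{"method": "jog_arm", "body": {
  "plan": "0 0 0 0.05 0 0 0; 0 0 0 0.09 0 0 0; 0 0 0 0.115 0 0 0; 0 0 0 0.12 0 0 0; 0 0 0 0.12 0 0 0; 0 0 0 0.12 0 0 0"
}}

```text
time: 24.15
eef_pos: [0.424, 0.2262, 0.062]
orientation: [-3.142, -0.0, 1.571]
ft_force: [-1.0, -0.2, -1.1]
opening: 0.0171
```

Emit:
{"method": "jog_arm", "body": {
  "plan": "0.3 0 0 0 0 0 0; 0.7 0 0 0 0 0 0; 0.7 0 0 0 0 0 0; 0.7 0 0 0 0 0 0; 0.7 0 0 0 0 0 0; 0.7 0 0 -0.1 0 0 0; 0.7 0 0 -0.3 0 0 0; 0.7 0 0 -0.6 0 0 0; 0.7 0 0 -0.8 0 0 0; 0.7 0 0 -0.8 0 0 0"
}}

```text
time: 25.4
eef_pos: [0.4257, 0.2268, 0.1842]
orientation: [3.136, -0.002, 1.571]
ft_force: [-0.6, -0.0, -1.0]
opening: 0.0597
```

```bash
python3 look.py scene
python3 - <<'E'
from h import *
p=manip.snapshot("side"); save(p,"s3",(150,80,350,250))
E
```

```text
25.4 [0.42570343 0.22677525 0.18418505] 0.05969841681049697 [-0.64456762 -0.04549199 -0.98897162]
scene top 104 [425.9 225.9] [39.1 24.2] 84.4 z 0.0724
scene top 190 [436.1 292.8] [40.  42.3] 85.2 z 0.0725
scene top 94 [447.7 360.4] [28.1 33. ] 59.9 z 0.0723
scene jar 120 [536.2 261. ] [33.2 35.2] 35.1 z 0.0576
scene low 196 [475.   -1.9] [210.9  26.5] 88.9 z 0.0279
scene low 474 [582.  -10.1] [118.7  36.1] 87.6 z 0.029
scene low 87 [653.3  67.6] [29.  25.9] 84.6 z 0.0249
scene low 169 [676.5 -14.9] [219.1   5.4] 86.1 z 0.0279
```

View pics/s3.png

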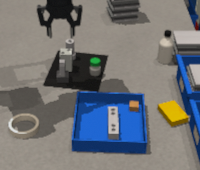

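The side crop shows all three parts upright on the mat around (62–75,45–75), the jar where it was at (95,63), and the bar alone in the tote at (113,123). Now the bar.

Emit:
{"method": "jog_arm", "body": {
  "plan": "0.7 -0.25 0.2 0 0 0 0; 0.7 -0.5 0.4 0 0 0 0; 0.7 -0.8 0.6 0 0 0 0; 0.7 -0.8 0.6 0 0 0 0"
}}

```text
time: 26.0
eef_pos: [0.5154, 0.1033, 0.1798]
orientation: [-3.139, 0.001, 1.566]
ft_force: [0.1, 0.2, -0.5]
opening: 0.0602
```

Emit:
{"method": "jog_arm", "body": {
  "plan": "0.7 -0.25 0.2 0 0 0 0; 0.7 -0.5 0.4 0 0 0 0; 0.7 -0.785 0.457 0 0 0 0; 0.7 -0.785 0.457 0.2 0 0 0; 0.7 -0.785 0.457 0.45 0 0 0; 0.7 -0.785 0.457 0.7 0 0 0; 0.7 -0.785 0.457 0.7 0 0 0; 0.7 -0.785 0.457 0.7 0 0 0"
}}

```text
time: 27.0
eef_pos: [0.5829, -0.011, 0.0772]
orientation: [3.141, -0.0, 1.571]
ft_force: [0.6, -0.4, 0.3]
opening: 0.0596
```

Emit:
{"method": "jog_arm", "body": {
  "plan": "0.7 0 0 0.1 0 0 0; 0.7 0 0 0.2 0 0 0; 0.7 0 0 0.28 0 0 0; 0.7 0 0 0.29 0 0 0; 0.7 0 0 0.29 0 0 0; 0 0 0 0.29 0 0 0; 0 0 0 0.29 0 0 0; 0 0 0 0.29 0 0 0; 0 0 0 0.29 0 0 0; 0 0 0 0.29 0 0 0; 0 0 0 0.29 0 0 0; 0 0 0 0.29 0 0 0"
}}

```text
time: 28.5
eef_pos: [0.5826, -0.0116, 0.0342]
orientation: [3.141, 0.0, 1.571]
ft_force: [-1.6, -1.3, 6.3]
opening: 0.0284
```

Emit:
{"method": "jog_arm", "body": {
  "plan": "0 0 0 -0.03 0 0 0; 0 0 0 -0.1 0 0 0; 0 0 0 -0.1 0 0 0"
}}

```text
time: 28.88
eef_pos: [0.5834, -0.0116, 0.049]
orientation: [3.14, 0.0, 1.571]
ft_force: [-0.2, 0.3, -5.9]
opening: 0.0279
```

Run:
```python
from h import *
p=manip.snapshot("wrist"); save(p,"w4")
```

```text
(no output)
```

View pics/w4.png

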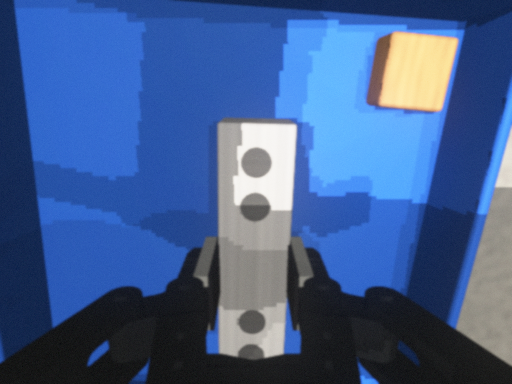

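The bar is held straight and level at (257,240). I'll carry it to the tray with a small turn.

Emit:
{"method": "jog_arm", "body": {
  "plan": "0 0 0 -0.1 0 0 0; 0 0 0 -0.25 0 0 0; 0 0 0 -0.4 0 0 0; 0 0 0 -0.567 0 0 0; 0 -0.15 -0.03 -0.567 0 0 0; 0 -0.35 -0.07 -0.567 0 0 0; 0 -0.55 -0.11 -0.567 0 0 0; 0 -0.75 -0.15 -0.567 0 0 0; 0 -0.962 -0.195 -0.567 0 0 0"
}}

```text
time: 30.05
eef_pos: [0.5532, -0.1567, 0.1342]
orientation: [3.141, 0.0, 1.571]
ft_force: [0.4, -0.7, -5.5]
opening: 0.0285
```

Emit:
{"method": "jog_arm", "body": {
  "plan": "0 -0.2 -0.04 0 0 0 0; 0 -0.4 -0.08 0 0 0 0; 0 -0.6 -0.12 0 0 0 -0.05; 0 -0.8 -0.16 0 0 0 -0.1; 0 -0.962 -0.195 0 0 0 -0.16; 0 -0.962 -0.195 0 0 0 -0.16; 0 -0.962 -0.195 0.2 0 0 -0.16; 0 -0.962 -0.195 0.35 0 0 -0.16; 0 -0.962 -0.195 0.45 0 0 -0.16; 0 -0.962 -0.195 0.45 0 0 -0.16"
}}

```text
time: 31.3
eef_pos: [0.5236, -0.2991, 0.0651]
orientation: [-3.14, -0.002, 1.651]
ft_force: [0.2, 0.7, -5.2]
opening: 0.0281
```

Run:
```python
from h import *
s=manip.read_state(); print(s["eef_pos"])
p=manip.snapshot("wrist"); save(p,"w5")
w=cloud(p); z=w[...,2]
m=((z>.009)&(z<.014)&(w[...,1]<-.15)).astype(np.uint8)
g=w[m>0]; r=cv2.minAreaRect(g[:,:2].astype(np.float32)*1000); print("rim",len(g),r)
```

```text
[ 0.52362413 -0.29912484  0.06506828]
rim 4172 ((522.0880737304688, -301.7160949707031), (74.37513732910156, 160.93359375), 4.776663303375244)
```

View pics/w5.png

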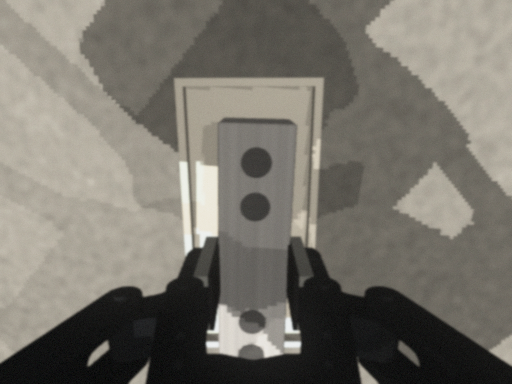

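The rim fit agrees with the tray position, and the bar sits parallel inside it, about 2 mm off centre. I'll lower it and release.

Emit:
{"method": "jog_arm", "body": {
  "plan": "0 -0.01 -0.01 0.06 0 0 0; 0 -0.01 -0.01 0.12 0 0 0; 0 -0.01 -0.01 0.17 0 0 0; 0 -0.01 -0.01 0.2 0 0 0; 0 -0.01 -0.01 0.215 0 0 0; 0 -0.01 -0.01 0.22 0 0 0; 0 -0.01 -0.01 0.22 0 0 0; 0 -0.01 -0.01 0.22 0 0 0"
}}

```text
time: 32.35
eef_pos: [0.5228, -0.3017, 0.0332]
orientation: [3.141, 0.0, 1.651]
ft_force: [-0.9, 0.4, -2.8]
opening: 0.0285
```

Emit:
{"method": "jog_arm", "body": {
  "plan": "0.4 0 0 0 0 0 0; 0.55 0 0 0 0 0 0; 0.55 0 0 0 0 0 0; 0.55 0 0 0 0 0 0; 0.55 0 0 0 0 0 0; 0.55 0 0 -0.1 0 0 0; 0.55 0 0 -0.3 0 0 0; 0.7 0 0 -0.6 0 0 0.08; 0.7 0 0 -0.9 0 0 0.16; 0.7 0 0 -1 0 0 0.16; 0.7 0 0 -1 0 0 0.16"
}}

```text
time: 33.72
eef_pos: [0.5232, -0.302, 0.1842]
orientation: [3.139, 0.002, 1.571]
ft_force: [0.3, -0.3, -0.8]
opening: 0.0597
```

```bash
python3 look.py scene wrist; python3 -c "
from h import *;print(manip.read_state()['orientation'])"
```

```text
33.725 [ 0.52317404 -0.30200569  0.18422917] 0.059658499302268235 [ 0.26207897 -0.30579103 -0.78751585]
scene top 98 [425.4 226.8] [21.2 40.7] 0.6 z 0.0717
scene top 193 [435.5 293.3] [40.8 43.8] 86.8 z 0.0726
scene top 93 [446.6 361.2] [28.8 32. ] 27.7 z 0.0726
scene jar 122 [534.8 260.6] [33.9 34. ] 48.1 z 0.0577
scene low 191 [477.7  -1.9] [211.3  27.3] 88.8 z 0.028
scene low 457 [ 523.5 -301.3] [ 35.1 119.9] 1.8 z 0.0276
scene low 81 [653.   67.7] [29.1 26.3] 84.7 z 0.0242
scene low 121 [674.3 -50.1] [144.7   4.6] 86.1 z 0.0285
wrist low 4941 [ 523.4 -301.6] [ 30.  120.1] 2.9 z 0.0285
[-3.13956148e+00 -1.55060442e-03  1.57103431e+00]
```

The bar lies flat in the tray at (523.4,-301.6) mm, within about 2 mm of centre and lengthwise. Now the punch goes back.

Emit:
{"method": "jog_arm", "body": {
  "plan": "0.7 0.2 0 0 0 0 0; 0.7 0.5 0 0 0 0 0; 0.7 0.8 0 0 0 0 0; 0.7 1 0 0 0 0 0"
}}

```text
time: 34.33
eef_pos: [0.5213, -0.1494, 0.1807]
orientation: [-3.137, -0.002, 1.572]
ft_force: [0.5, 0.2, 0.3]
opening: 0.0597
```

Emit:
{"method": "jog_arm", "body": {
  "plan": "0.7 0.3 0 0 0 0 0; 0.7 0.6 0 0 0 0 0; 0.7 0.9 0 0 0 0 0; 0.7 1 0 0 0 0 0"
}}

```text
time: 34.83
eef_pos: [0.5213, 0.0004, 0.181]
orientation: [-3.137, -0.001, 1.574]
ft_force: [0.6, -1.1, -0.3]
opening: 0.0595
```

Emit:
{"method": "jog_arm", "body": {
  "plan": "0.7 0.3 -0.15 0 0 0 0; 0.7 0.6 -0.3 0 0 0 0; 0.7 0.9 -0.45 0 0 0 0; 0.7 1 -0.657 0 0 0 0"
}}

```text
time: 35.33
eef_pos: [0.4236, 0.1494, 0.1818]
orientation: [-3.14, 0.0, 1.572]
ft_force: [0.3, 0.5, 0.5]
opening: 0.0598
```

Emit:
{"method": "jog_arm", "body": {
  "plan": "0.7 0.3 0 0 0 0 0; 0.7 0.517 0 0 0 0 0; 0.7 0.517 0 0.2 0 0 0; 0.7 0.517 0 0.4 0 0 0; 0.7 0.517 0 0.4 0 0 0; 0.7 0.517 0 0.4 0 0 0; 0.7 0.517 0 0.4 0 0 0; 0.7 0.517 0 0.4 0 0 0"
}}

```text
time: 36.33
eef_pos: [0.4249, 0.2258, 0.1238]
orientation: [3.14, -0.001, 1.571]
ft_force: [-0.2, 0.9, -0.1]
opening: 0.0599
```

Emit:
{"method": "jog_arm", "body": {
  "plan": "0.7 0 0 0.15 0 0 0; 0.7 0 0 0.3 0 0 0; 0.7 0 0 0.407 0 0 0; 0.7 0 0 0.407 0 0 0; 0 0 0 0.407 0 0 0; 0 0 0 0.407 0 0 0; 0 0 0 0.407 0 0 0; 0 0 0 0.407 0 0 0; 0 0 0 0.407 0 0 0; 0 0 0 0.407 0 0 0; 0 0 0 0.407 0 0 0; 0 0 0 0.407 0 0 0"
}}

```text
time: 37.83
eef_pos: [0.4247, 0.226, 0.0627]
orientation: [3.14, -0.001, 1.571]
ft_force: [-1.0, -0.7, 5.7]
opening: 0.0171
```

Emit:
{"method": "jog_arm", "body": {
  "plan": "0 0 0 -0.05 0 0 0; 0 0 0 -0.15 0 0 0; 0 0 0 -0.3 0 0 0; 0 0 0 -0.5 0 0 0; 0 0 0 -0.7 0 0 0; 0 0 0 -0.87 0 0 0; 0 -0.1 0.1 -0.87 0 0 0; 0 -0.3 0.2 -0.87 0 0 0; 0 -0.5 0.3 -0.87 0 0 0; 0 -0.6 0.333 -0.87 0 0 0"
}}

```text
time: 39.08
eef_pos: [0.4744, 0.1345, 0.1921]
orientation: [-3.141, 0.0, 1.569]
ft_force: [-0.7, -0.1, -2.8]
opening: 0.0171
```

Emit:
{"method": "jog_arm", "body": {
  "plan": "0 -0.2 0.1 0 0 0 0; 0 -0.4 0.2 0 0 0 0; 0 -0.6 0.3 0 0 0 0; 0 -0.8 0.4 0 0 0 0; 0 -1 0.4 0 0 0 0"
}}

```text
time: 39.7
eef_pos: [0.5348, -0.0148, 0.192]
orientation: [-3.142, -0.001, 1.571]
ft_force: [-0.7, -0.3, -3.0]
opening: 0.017
```

Emit:
{"method": "jog_arm", "body": {
  "plan": "0 -0.2 0 0 0 0 0; 0 -0.333 0 0 0 0 0; 0 -0.333 0 0 0 0 0; 0 -0.333 0 0.2 0 0 0; 0 -0.333 0 0.4 0 0 0; 0 -0.333 0 0.6 0 0 0; 0 -0.333 0 0.75 0 0 0; 0 -0.333 0 0.75 0 0 0; 0 -0.333 0 0.75 0 0 0; 0 -0.333 0 0.75 0 0 0"
}}

```text
time: 40.95
eef_pos: [0.5352, -0.0641, 0.0811]
orientation: [3.139, 0.0, 1.571]
ft_force: [0.2, -0.2, -1.9]
opening: 0.0167
```

Emit:
{"method": "jog_arm", "body": {
  "plan": "0 0 0 0.05 0 0 0; 0 0 0 0.09 0 0 0; 0 0 0 0.112 0 0 0; 0 0 0 0.117 0 0 0; 0 0 0 0.117 0 0 0; 0 0 0 0.117 0 0 0"
}}

```text
time: 41.7
eef_pos: [0.5337, -0.0641, 0.0637]
orientation: [-3.141, -0.0, 1.571]
ft_force: [-3.7, 1.6, 9.0]
opening: 0.0169
```

Emit:
{"method": "jog_arm", "body": {
  "plan": "0.3 0 0 0 0 0 0; 0.7 0 0 0 0 0 0; 0.7 0 0 0 0 0 0; 0.7 0 0 0 0 0 0; 0.7 0 0 0 0 0 0; 0.7 0 0 -0.1 0 0 0; 0.7 0 0 -0.3 0 0 0; 0.7 0 0 -0.6 0 0 0; 0.85 0 0 -0.8 0 0 0; 0.85 0 0 -0.8 0 0 0"
}}

```text
time: 42.95
eef_pos: [0.5362, -0.0646, 0.1861]
orientation: [3.134, 0.002, 1.571]
ft_force: [0.4, -0.3, -0.6]
opening: 0.0725
```

```bash
python3 look.py scene wrist
```

```text
42.95 [ 0.53615605 -0.06460646  0.18607644] 0.07249019390295106 [ 0.35298801 -0.27822661 -0.6275684 ]
scene top 190 [435.1 293.3] [41.3 42.3] 87.9 z 0.0723
scene top 91 [446.3 360.5] [27.7 31.6] 70.3 z 0.0728
scene top 114 [534.6 -62.6] [37.4 22.3] 87.4 z 0.0735
scene jar 122 [534.5 261.7] [32.8 38.5] 40.4 z 0.0575
scene low 144 [473.6  25.9] [158.7  22.9] 78.8 z 0.0275
scene low 456 [ 524.3 -300.3] [ 36.2 120.2] 3.4 z 0.028
scene low 85 [547.9 -63. ] [16.2 38.5] 2.1 z 0.0291
scene low 88 [653.   67.8] [29.  26.5] 84.7 z 0.025
scene low 185 [676.6 -15. ] [218.9   5.2] 86.3 z 0.0285
wrist top 1390 [534.  -63.8] [17.8 39.7] 0.4 z 0.0744
wrist low 3700 [572.  -18.5] [192.8 201.7] 86.4 z 0.0283
wrist low 1067 [651.2  62.2] [20.6 28.1] 84.9 z 0.0242
wrist low 1127 [533.9 -63.7] [39.4 40.1] 89.7 z 0.0294
wrist low 277 [ 521.6 -242.4] [11. 31.] 77.2 z 0.0277
```

Emit:
{"method": "jog_arm", "body": {
  "plan": "0.85 0.2 -0.1 0 0 0 0; 0.85 0.5 -0.2 0 0 0 0; 0.85 0.8 -0.3 0 0 0 0; 0.85 1 -0.357 0 0 0 0"
}}

```text
time: 43.55
eef_pos: [0.4785, 0.0874, 0.1809]
orientation: [-3.138, -0.0, 1.572]
ft_force: [0.6, 0.0, 0.4]
opening: 0.0724
```

Emit:
{"method": "jog_arm", "body": {
  "plan": "0.85 0.3 -0.1 0 0 0 0; 0.85 0.6 -0.2 0 0 0 0; 0.85 0.9 -0.3 0 0 0 0; 0.85 1 -0.3 0 0 0 0"
}}

```text
time: 44.05
eef_pos: [0.4336, 0.2374, 0.181]
orientation: [-3.138, 0.001, 1.574]
ft_force: [1.5, -0.4, 0.4]
opening: 0.0726
```

Emit:
{"method": "jog_arm", "body": {
  "plan": "0.85 0.25 0 0 0 0 0; 0.85 0.379 0 0 0 0 0; 0.85 0.379 0 0.2 0 0 0; 0.85 0.379 0 0.4 0 0 0; 0.85 0.379 0 0.4 0 0 0; 0.85 0.379 0 0.4 0 0 0; 0.85 0.379 0 0.4 0 0 0"
}}

```text
time: 44.92
eef_pos: [0.4367, 0.2928, 0.1236]
orientation: [3.139, -0.001, 1.57]
ft_force: [0.2, 0.2, 0.6]
opening: 0.0726
```

Emit:
{"method": "jog_arm", "body": {
  "plan": "0.85 0 0 0.15 0 0 0; 0.85 0 0 0.3 0 0 0; 0.85 0 0 0.403 0 0 0; 0.85 0 0 0.403 0 0 0; 0 0 0 0.403 0 0 0; 0 0 0 0.403 0 0 0; 0 0 0 0.403 0 0 0; 0 0 0 0.403 0 0 0; 0 0 0 0.403 0 0 0; 0 0 0 0.403 0 0 0; 0 0 0 0.403 0 0 0"
}}

```text
time: 46.3
eef_pos: [0.4359, 0.293, 0.063]
orientation: [3.14, -0.001, 1.571]
ft_force: [-0.4, 0.3, 6.5]
opening: 0.0395
```

Emit:
{"method": "jog_arm", "body": {
  "plan": "0 0 0 -0.05 0 0 0; 0 0 0 -0.15 0 0 0; 0 0 0 -0.3 0 0 0; 0 0 0 -0.5 0 0 0; 0 0 0 -0.7 0 0 0; 0 0 0 -0.87 0 0 0; 0 -0.1 0.1 -0.87 0 0 0; 0 -0.3 0.2 -0.87 0 0 0; 0 -0.5 0.3 -0.87 0 0 0; 0 -0.6 0.3 -0.87 0 0 0"
}}

```text
time: 47.55
eef_pos: [0.4815, 0.2014, 0.193]
orientation: [3.14, 0.0, 1.569]
ft_force: [-0.4, 0.5, -2.3]
opening: 0.0392
```

Emit:
{"method": "jog_arm", "body": {
  "plan": "0 -0.2 0.1 0 0 0 0; 0 -0.4 0.2 0 0 0 0; 0 -0.6 0.3 0 0 0 0; 0 -0.8 0.37 0 0 0 0; 0 -1 0.37 0 0 0 0"
}}

```text
time: 48.18
eef_pos: [0.5364, 0.0522, 0.1927]
orientation: [3.141, -0.001, 1.571]
ft_force: [-0.8, 0.4, -2.8]
opening: 0.0394
```

Emit:
{"method": "jog_arm", "body": {
  "plan": "0 -0.2 0 0 0 0 0; 0 -0.376 0 0 0 0 0; 0 -0.376 0 0 0 0 0; 0 -0.376 0 0.2 0 0 0; 0 -0.376 0 0.4 0 0 0; 0 -0.376 0 0.6 0 0 0; 0 -0.376 0 0.75 0 0 0; 0 -0.376 0 0.75 0 0 0; 0 -0.376 0 0.75 0 0 0; 0 -0.376 0 0.75 0 0 0"
}}

```text
time: 49.42
eef_pos: [0.5371, -0.0035, 0.0812]
orientation: [3.139, 0.0, 1.571]
ft_force: [0.2, 1.6, -1.8]
opening: 0.0394
```

Emit:
{"method": "jog_arm", "body": {
  "plan": "0 0 0 0.05 0 0 0; 0 0 0 0.09 0 0 0; 0 0 0 0.112 0 0 0; 0 0 0 0.117 0 0 0; 0 0 0 0.117 0 0 0; 0 0 0 0.117 0 0 0"
}}

```text
time: 50.18
eef_pos: [0.5357, -0.0038, 0.064]
orientation: [-3.141, 0.0, 1.571]
ft_force: [-4.7, -0.3, 11.6]
opening: 0.0397
```

Emit:
{"method": "jog_arm", "body": {
  "plan": "0.5 0 0 0 0 0 0; 0.85 0 0 0 0 0 0; 0.85 0 0 0 0 0 0; 0.85 0 0 0 0 0 0; 0.85 0 0 0 0 0 0; 0.85 0 0 -0.1 0 0 0; 0.85 0 0 -0.3 0 0 0; 0.85 0 0 -0.6 0 0 0; 0.85 0 0 -0.8 0 0 0; 0.85 0 0 -0.8 0 0 0"
}}

```text
time: 51.42
eef_pos: [0.5381, -0.004, 0.1861]
orientation: [3.134, 0.001, 1.571]
ft_force: [-0.2, 0.4, -1.0]
opening: 0.0725
```

Emit:
{"method": "jog_arm", "body": {
  "plan": "0.85 0.2 -0.1 0 0 0 0; 0.85 0.5 -0.2 0 0 0 0; 0.85 0.8 -0.3 0 0 0 0; 0.85 1 -0.3 0 0 0 0"
}}

```text
time: 51.92
eef_pos: [0.489, 0.1478, 0.1817]
orientation: [-3.139, 0.0, 1.572]
ft_force: [0.7, -0.1, -0.2]
opening: 0.0727
```

Emit:
{"method": "jog_arm", "body": {
  "plan": "0.85 0.3 -0.1 0 0 0 0; 0.85 0.6 -0.2 0 0 0 0; 0.85 0.9 -0.294 0 0 0 0; 0.85 1 -0.294 0 0 0 0"
}}

```text
time: 52.42
eef_pos: [0.4454, 0.298, 0.1817]
orientation: [-3.14, 0.0, 1.574]
ft_force: [-0.2, -0.6, 0.1]
opening: 0.0726
```

Emit:
{"method": "jog_arm", "body": {
  "plan": "0.85 0.25 0 0 0 0 0; 0.85 0.423 0 0 0 0 0; 0.85 0.423 0 0.2 0 0 0; 0.85 0.423 0 0.4 0 0 0; 0.85 0.423 0 0.4 0 0 0; 0.85 0.423 0 0.4 0 0 0; 0.85 0.423 0 0.4 0 0 0"
}}

```text
time: 53.3
eef_pos: [0.4481, 0.36, 0.1237]
orientation: [3.139, -0.001, 1.57]
ft_force: [-0.7, -0.3, 0.4]
opening: 0.0727
```

```bash
python3 look.py scene
```

```text
53.3 [0.44808749 0.35997144 0.12371683] 0.07269140116766044 [-0.73208857 -0.27939964  0.39227794]
scene top 76 [446.4 357.9] [23.5 30.3] 82.2 z 0.0721
scene top 215 [535.4  -4.1] [37.6 44.5] 86.7 z 0.0736
scene top 114 [534.6 -62.8] [37.6 22.3] 87.7 z 0.0735
scene jar 124 [534.5 260. ] [35.3 33.2] 9.8 z 0.0576
scene low 187 [477.9  -2. ] [211.   27.4] 88.3 z 0.0284
scene low 448 [ 522.9 -301.1] [ 36.2 121. ] 3.7 z 0.028
scene low 86 [548.9 -62.8] [38.4 17.7] 88.3 z 0.0283
scene low 93 [652.8  67.7] [29.  25.5] 84.5 z 0.0243
scene low 178 [676.7 -14.8] [219.1   5.3] 86.0 z 0.0279
```

Emit:
{"method": "jog_arm", "body": {
  "plan": "0.85 0 0 0.15 0 0 0; 0.85 0 0 0.3 0 0 0; 0.85 0 0 0.403 0 0 0; 0.85 0 0 0.403 0 0 0; 0 0 0 0.403 0 0 0; 0 0 0 0.403 0 0 0; 0 0 0 0.403 0 0 0; 0 0 0 0.403 0 0 0; 0 0 0 0.403 0 0 0; 0 0 0 0.403 0 0 0; 0 0 0 0.403 0 0 0; 0 0 0 0.403 0 0 0"
}}

```text
time: 54.85
eef_pos: [0.4472, 0.36, 0.0628]
orientation: [3.141, -0.001, 1.571]
ft_force: [-1.4, -0.6, 5.2]
opening: 0.0275
```

Emit:
{"method": "jog_arm", "body": {
  "plan": "0 0 0 -0.05 0 0 0; 0 0 0 -0.15 0 0 0; 0 0 0 -0.3 0 0 0; 0 0 0 -0.5 0 0 0; 0 0 0 -0.7 0 0 0; 0 0 0 -0.87 0 0 0; 0 -0.1 0.1 -0.87 0 0 0; 0 -0.3 0.2 -0.87 0 0 0; 0 -0.5 0.3 -0.87 0 0 0; 0 -0.6 0.3 -0.87 0 0 0"
}}

```text
time: 56.1
eef_pos: [0.493, 0.2673, 0.1913]
orientation: [-3.141, 0.002, 1.569]
ft_force: [0.3, -0.4, -3.6]
opening: 0.028
```

Emit:
{"method": "jog_arm", "body": {
  "plan": "0 -0.2 0.1 0 0 0 0; 0 -0.4 0.2 0 0 0 0; 0 -0.6 0.3 0 0 0 0; 0 -0.8 0.327 0 0 0 0; 0 -1 0.327 0 0 0 0"
}}

```text
time: 56.72
eef_pos: [0.5407, 0.1185, 0.1916]
orientation: [-3.14, -0.0, 1.571]
ft_force: [-0.2, -0.5, -3.2]
opening: 0.0277
```

Emit:
{"method": "jog_arm", "body": {
  "plan": "0 -0.2 0 0 0 0 0; 0 -0.4 0 0 0 0 0; 0 -0.493 0 0 0 0 0; 0 -0.493 0 0 0 0 0; 0 -0.493 0 0.2 0 0 0; 0 -0.493 0 0.4 0 0 0; 0 -0.493 0 0.6 0 0 0; 0 -0.493 0 0.75 0 0 0; 0 -0.493 0 0.75 0 0 0; 0 -0.493 0 0.75 0 0 0; 0 -0.493 0 0.75 0 0 0"
}}

```text
time: 58.1
eef_pos: [0.5421, 0.0461, 0.0811]
orientation: [3.139, -0.0, 1.571]
ft_force: [0.1, 0.5, -3.3]
opening: 0.0278
```

Emit:
{"method": "jog_arm", "body": {
  "plan": "0 0 0 0.05 0 0 0; 0 0 0 0.09 0 0 0; 0 0 0 0.112 0 0 0; 0 0 0 0.115 0 0 0; 0 0 0 0.115 0 0 0; 0 0 0 0.115 0 0 0"
}}

```text
time: 58.85
eef_pos: [0.5407, 0.0457, 0.0638]
orientation: [-3.141, 0.0, 1.571]
ft_force: [-3.6, 0.1, 6.8]
opening: 0.0281
```

Emit:
{"method": "jog_arm", "body": {
  "plan": "0.5 0 0 0 0 0 0; 0.85 0 0 0 0 0 0; 0.85 0 0 0 0 0 0; 0.85 0 0 0 0 0 0; 0.85 0 0 0 0 0 0; 0.85 0 0 -0.1 0 0 0; 0.85 0 0 -0.3 0 0 0; 0.85 0 0 -0.6 0 0 0; 0.85 0 0 -0.9 0 0 0; 0.85 0 0 -1 0 0 0; 0.85 0 0 -1 0 0 0; 0.85 0 0 -1 0 0 0"
}}

```text
time: 60.35
eef_pos: [0.54, 0.0458, 0.2111]
orientation: [-3.139, -0.0, 1.571]
ft_force: [-0.3, -0.4, -0.1]
opening: 0.0724
```

Emit:
{"method": "jog_arm", "body": {
  "plan": "0.85 -0.15 0.1 -0.2 0 0 0; 0.85 -0.307 0.227 -0.3 0 0 0; 0.85 -0.307 0.227 -0.3 0 0 0; 0.85 -0.307 0.227 -0.3 0 0 0; 0.85 -0.307 0.227 -0.3 0 0 0"
}}

```text
time: 60.98
eef_pos: [0.5739, 0.0005, 0.2562]
orientation: [-3.138, -0.001, 1.571]
ft_force: [0.4, -0.0, -0.8]
opening: 0.0726
```

```bash
python3 look.py scene wrist
python3 - <<'E'
from h import *
p=manip.snapshot("side"); save(p,"s4",(140,80,350,330))
E
```

```text
60.975 [5.73905053e-01 4.82018498e-04 2.56217952e-01] 0.07264346771068361 [ 0.42339109 -0.01190404 -0.78855508]
scene top 209 [535.4  -4.1] [37.5 43.4] 86.6 z 0.0736
scene top 103 [541.5  46. ] [26.9 30.8] 85.3 z 0.0734
scene top 119 [535.1 -62.8] [37.5 22. ] 87.6 z 0.0733
scene jar 122 [533.6 259.8] [32.4 36.5] 78.3 z 0.0572
scene low 198 [479.   -1.9] [210.7  24.7] 87.4 z 0.0282
scene low 458 [ 523.7 -300.6] [ 35.9 120.2] 3.6 z 0.0279
scene low 86 [547.7 -63. ] [15.9 38.6] 3.3 z 0.0287
scene low 88 [653.6  67.6] [29.6 25.2] 87.0 z 0.0244
scene low 177 [676.4 -15. ] [219.    6.5] 86.3 z 0.0279
wrist top 929 [540.4  45.9] [29.3 29.2] 51.1 z 0.0745
wrist top 1909 [535.2  -4.4] [40.3 39.8] 87.4 z 0.0745
wrist top 790 [534.  -63.8] [18.2 40.1] 0.1 z 0.0744
wrist low 600 [472.8   2.9] [200.1   6.4] 84.6 z 0.0281
wrist low 1471 [578.7  -9.7] [211.5 188.3] 86.2 z 0.0281
wrist low 844 [652.2  67.1] [29.9 27.9] 85.2 z 0.0242
wrist low 287 [545.7  49.3] [26.4 38.9] 33.6 z 0.0234
wrist low 78 [536.2  15.4] [ 3.3 39.8] 83.5 z 0.0285
wrist low 631 [533.9 -63.9] [40.3 40.2] 89.5 z 0.0294
wrist low 96 [ 521.2 -241.8] [ 7.4 30.3] 80.8 z 0.0254
```

View pics/s4.png

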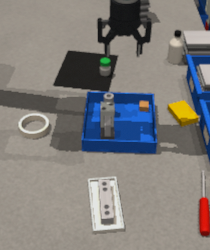

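The side crop shows the bar flat in the tray (105,202), the three parts in the tote (107,113), the jar unmoved on the mat (105,65) and the gripper clear above. I'm handing the job in.

```bash
python3 -c "
from workcell import manip; print(manip.finish_job())"
```

```text
the job is handed in; nothing more can be done
None
```

The job is done and handed in at about 61 s of the 144 s allowed. I stood the three tall parts on the mat one at a time, laid the bar in the white tray, and put each tall part back in its own place in the tote.

Last checks before handing in, from the wrist and scene camera depth and one side picture:

| Thing | Result |
|---|---|
| Pillar | standing, about 0.7 mm from its start |
| Block | standing, about 1.2 mm from its start |
| Punch | standing, less than 0.5 mm from its start |
| Bar | flat in the tray, about 2 mm from the centre, within about 2° lengthwise |
| Jar | unmoved, within 2 mm measuring noise |
| Gripper | open and clear of everything |

- **Contact force:** the highest wrist force reading between moves was about 12 N, when the block was set down in the tote.
- **Network error:** early on, one network reported a "punch" on the mat and missed the block in the wrist view. The depth shapes contradicted this, so I used those instead.
- **Failed checks:** none of the later checks failed or disagreed.

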